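# Set a faceplate under the pointer and clamp the slides

## Robot

A 6-joint arm with a two-finger parallel gripper is mounted at the origin on the work surface. World frame = base frame: x ahead of the robot, y to its left, z up, the work surface at z = 0. Lengths are in m, angles in rad, forces in N, time in s.
With the tool pointing down it reaches from about 0.375 to 0.9 m from the base axis. Payload 3.1 kg.
Tool frame: the origin (TCP) lies midway between the tips of the shut fingers; the grasp point (between the pads) lies 19 mm behind it; x points along the fingers, y is the direction in which the jaws open and shut, and the axes are right-handed (so a half turn about x gives the same grasp; the last joint's range is limited). The gripper opens to 87 mm and grips with 3 to 60 N. Pads are 19 mm wide; open, the fingers measure 117 mm over their backs; the gripper's body (75 mm by 190 mm) begins 51 mm behind the grasp point.
Start: joints at [-1.379, 0.527, 1.433, -0, 1.181, -0.178], TCP at [0.226, -0.583, 0.223] pointing down, gripper open.
Joint ranges: [-3.08, 3.08], [-0.75, 2.2], [0.22, 2.44], [-1.43, 4.57], [0, 2.65], [-2.85, 2.85]. Speed limits (rad/s): [2.79, 2.79, 3.14, 3.14, 3.14, 3.14].

## Interface

Orientations are given as a unit quaternion [x, y, z, w].
In Python, from rig import get_obs, imaging, robot gives the robot as it stands.
- The arm moves only by the shell command python3 -m inch 'ROWS' [FORCE]. ROWS is JSON, a list of rows, each a list of 3 entries, a list of its own where there are three numbers: the finger opening in mm, from 0 to 87, then the shift along the tool's x, y, z in mm, then the turn, a rotation vector about the tool's x, y, z in degrees. In form: [[grip, [dx, dy, dz], [wx, wy, wz]], ...]. A call has 1 to 12 rows; each row shifts and turns the pose as measured when the row begins, along the tool's axes as they then stand; what a row does not reach is not made up. A row lasts 1/8 s, in which the tool goes at most 62.5 mm and 10.7 degrees, less where a joint would pass 70% of its speed; a pose out of reach is approached as far as the arm can. A call with a gripper value outside its range is refused whole. The fingers move at their own pace and stop on an object; FORCE is the grip in N (left out, the last holds). Time passes only in rows, so rows that do not move let the fingers close. It gives the time, the measured TCP pose, the force and the opening at its end, in the units of the state.
- get_obs(): the state, without advancing time (a new reading comes with each control period).
- imaging.camera(name): name is "side" or "top" or "wrist"; returns the picture (480x640x3 uint8, red, green, blue); there is no depth.
- imaging.camera_params(name): a dict with "camera_matrix" (3x3 intrinsics, pixels), "k1" (the pictures are not rectified: a ray, as slopes to the right and down, at radius r is drawn at 1 + k1 r^2 times it, then the intrinsics apply), "xyz" and "rotation" of the camera in the world. Camera axes: x right, y down, z forward; pixel columns grow to the right and rows downward; lengths in m; the calibration is good to about 2 mm. A picture is of the moment at which its call begins: read the wrist's pose just before it. camera_params takes no time and is no camera call; for the wrist camera it gives the pose at the moment of the call.
- robot.hand_in(): hands the job in, once; it reports no verdict.
Trained networks look in the newest picture that a camera, given by its name, has taken for a name from the list of things; names that differ only in an ending like _2 or _b are one class to them, and where a whole thing is asked for, a point or a joint stands for the part that bears it (a point fixed in the world has none). Each returns a list of dicts, best first, with "confidence" (0 to 1); they miss things now and then, are a little off and sometimes report something else, mostly with a low value. They report only what shows in the picture. A call takes as long as a camera call.
- imaging.cut_out(camera, target): "pixels" (480x640 bool, what is visible of it) and "box" ([centre column, centre row, width, height] in pixels, round what is visible of it).
- imaging.tip_of(camera, target): "pixel" ([column, row] in pixels: a listed point, or the origin of a listed thing).
The state is a dict: "time": time; "q": joint angles; "joint_velocities": joint speeds; "joint_torque": joint torques, N m; "position": TCP position; "tool_rot": TCP orientation; "ft_force": force on the tool from outside, world axes, zero at the start; "moment": the same for the moment, N m; "grip_width": finger opening in m.
Only numpy, scipy, OpenCV 4.12 (cv2) and the standard library are available. Lean on these libraries where they do the work, as an engineer would, in place of code of your own. Each camera call takes 0.05 s, during which the arm holds its last target. There are 200 camera calls.

## Task

Swing the orange cam lever right round to free the setting table, then slide the carrier so that the fixed pointer stands over the red dot of the white faceplate and let it rest there for a full second to check the zero. Then step on to the blue dot, bring the carrier to rest with the pointer over it, and swing the cam lever fully back to clamp the table there, ready for drilling. Do not touch the pointer, and leave the bottle, screwdriver and parts bin where they are.

Things in the scene. Friction and masses are not known exactly. Their poses are not given: they have to be found in the camera images.
- stage: Fixed grey bed of the x-y setting table, 300 x 340 mm and 20 mm thick, bolted to the bench. Origin on the bench surface straight below the pointer tip; its x axis points away from the robot (within about 17 degrees) to the pointer's post, its y axis to the left. The bed reaches from x -125 to +175 and y -165 to +175 mm. A post of 18 mm diameter stands at x +152 mm and is 114 mm high.
- carrier: Green carrier plate, 130 (stage x) x 275 (stage y) x 12 mm; origin mid underside, 38 mm above the bench, below the faceplate's centre; axes parallel to stage. Crossed slides let it move any way level without turning, 56 mm each way along stage x and y from mid travel (origin under the pointer tip). Friction about 5 N per slide; stays where left. Clamped, 20 N hardly moves it.
- knob_top (a point): Centre of the top of the black knob for moving the carrier: an upright cylinder 28 mm in diameter and 34 mm high on a thin neck, its top 92 mm above the bench, the carrier plate 50 mm above the bench below it. Fixed to the carrier at stage-frame offset (0, -110) mm from the faceplate centre.
- clamp (a joint): Angle of the orange cam lever on the carrier about a vertical axis. 0 = clamped (points along stage -x, to the robot, at a stop); 1.57 = free (points along stage +y, at a stop), so freeing turns it clockwise seen from above. Its foot grips the bed only below about 0.4 rad. Push at the handle: 3 to 4 N to free, 1 to 3 N to clamp; it stays where it is left.
- lever_handle (a point): Centre of the top of the cam lever's upright orange handle: a pin 17 mm in diameter whose top is 106 mm above the bench, 55 mm from the pivot axis. The lever arm below it is 14 mm wide with its top 68 mm above the bench, so about 38 mm of the pin stands clear.
- lever_pivot (a point): Point on the lever's vertical pivot axis, level with the top of the handle (106 mm above the bench; the hub itself ends 70 mm above the bench). Fixed to the carrier at stage-frame offset (0, +110) mm from the faceplate centre.
- pointer_tip (a point): Lower end of the fixed black pointer needle, 62 mm above the bench, about 5 mm over the faceplate. From the tip the 6 mm needle rises along stage +x to 100 mm height at 55 mm, then a 10 mm bar runs level to the post. Highest part is the post's collar, 114 mm.
- dot_red (a point): Centre of the red dot, 14 mm in diameter, painted on the round white faceplate (124 mm diameter, 6 mm thick, top 56 mm above the bench) that is bolted to the carrier and does not turn on it. 45 mm from the plate's centre.
- dot_blue (a point): Centre of the blue dot, 14 mm in diameter, on the same faceplate, 41 mm from its centre. The faceplate is set at any angle. The yellow dot is for another hole and is not used.
- oil_bottle: Bystander: amber oil bottle, 48 mm diameter, 130 mm high; origin at the centre of its underside.
- screwdriver: Bystander: yellow screwdriver, 190 mm long, lying on the bench along its x axis.
- parts_bin: Bystander: open grey plastic parts bin, 150 x 100 x 60 mm; origin at the centre of its underside.
- pointer: The fixed pointer as a whole (needle, bar and collar, see pointer_tip); origin and axes those of stage.

How it is judged:
On the way, in this order (a step that is already met when the one before it is completed fails the run):
1. the cam lever is swung right round to free (beyond 1.3 rad) (value of joint clamp above 1.3 rad), for 0.1 s.
2. the carrier rests for half a second with the pointer tip over the red dot (within its 7 mm radius) (horizontal distance between dot_red and pointer_tip below 0.007 m and linear speed of carrier below 0.008 m/s), for 0.5 s.
3. the carrier rests with the pointer tip over the blue dot (within its 7 mm radius), the lever still free (beyond 1.0 rad) (horizontal distance between dot_blue and pointer_tip below 0.007 m and linear speed of carrier below 0.008 m/s and value of joint clamp above 1 rad), for 0.2 s.
At the end, for the whole second after the job is handed in: The pointer tip stands over the blue dot (within 7 mm of its centre, seen from above), the cam lever is back in the clamped position (below 0.2 rad), and the carrier is at rest (horizontal distance between dot_blue and pointer_tip below 0.007 m and linear speed of carrier below 0.008 m/s and value of joint clamp below 0.2 rad); the robot touches nothing.
It fails at once if the pointer is touched (more than 1 N) (contact force between pointer and anything else above 1 N).
It fails at once if the bottle, the screwdriver or the bin is shifted by more than 20 mm (distance of any of oil_bottle, screwdriver, parts_bin from where it was at the start of the episode above 0.02 m).
It also fails if it takes over 72 s, if anything falls off the work surface, if the arm or the gripper's body presses on something with over 40 N, if the wrist force passes 120 N, or if a joint passes its speed limit or range.

## Working session

There is one attempt and no reset: what is moved stays moved. The work goes in short steps, Python scripts to look and compute and a shell command to move; the robot and the scene stay as the last step left them, time stands still between calls to the robot, and variables do not carry over. Pictures are saved under pics/ and viewed, about 8 in all and at most 12, crops included, and the job is handed in when it is done.

```bash
ls; mkdir -p pics
cat > h.py <<'E'
import numpy as np, cv2
from rig import get_obs, imaging, robot
from scipy.spatial.transform import Rotation as R
def ray(cam,px,P=None):
    P=P or imaging.camera_params(cam); K=np.array(P["camera_matrix"]); k=P["k1"]
    d=np.array([(px[0]-K[0,2])/K[0,0],(px[1]-K[1,2])/K[1,1]]); u=d.copy()
    for _ in range(30): u=d/(1+k*(u@u))
    Rm=np.array(P["rotation"]); 
    if Rm.shape!=(3,3): Rm=R.from_quat(Rm).as_matrix()
    return np.array(P["xyz"]),Rm@np.array([u[0],u[1],1.])
def at(cam,px,z,P=None):
    o,v=ray(cam,px,P); return o+v*(z-o[2])/v[2]
Z=dict(knob_top=.092,lever_handle=.106,lever_pivot=.106,pointer_tip=.062,dot_red=.056,dot_blue=.056,oil_bottle=0,screwdriver=0.01,parts_bin=0)
def look(cam,names):
    out={}
    for n in names:
        r=imaging.tip_of(cam,n)
        if r: out[n]=(at(cam,r[0]["pixel"],Z[n]),r[0]["confidence"]); print(cam,n,np.round(r[0]["pixel"],1),round(r[0]["confidence"],2),np.round(out[n][0]*1000,1))
        else: print(cam,n,None)
    return out
E
python3 - <<'E'
from h import *
for c in("top","side"):
    cv2.imwrite(f"pics/{c}0.png",imaging.camera(c)[:,:,::-1]); print(c,imaging.camera_params(c)["xyz"]); look(c,Z)
o=get_obs(); print(o)
print(R.from_quat(o["tool_rot"]).as_matrix().round(3))
E
```

```text
pics
top [ 0.35207625 -0.02101106  1.48687515]
top knob_top [364.5 212.7] 0.7 [ 562.1 -117.6   92. ]
top lever_handle [275.6 249.3] 0.77 [476.7  97.4 106. ]
top lever_pivot [276.1 226.5] 0.66 [531.4  95.6 106. ]
top pointer_tip [311.9 218.3] 0.67 [555.5  10.5  62. ]
top dot_red [331.6 236.1] 0.86 [510.9 -37.1  56. ]
top dot_blue [328.9 205.4] 0.88 [587.8 -32.2  56. ]
top oil_bottle [477.9 204.8] 0.62 [ 590.9 -421.3    0. ]
top screwdriver [504.4 278.7] 0.97 [ 396.4 -478.6   10. ]
top parts_bin [143.  194.5] 0.9 [638.2 455.8   0. ]
side [0.32715236 1.02163351 1.15577553]
side knob_top [315.3 199. ] 0.71 [ 569.5 -130.6   92. ]
side lever_handle [332.4 265.8] 0.75 [480.5  98.1 106. ]
side lever_pivot [310.2 265. ] 0.68 [530.6 106.6 106. ]
side pointer_tip [308.4 250.2] 0.74 [553.8  22.   62. ]
side dot_red [331.7 241.8] 0.55 [504.8 -23.7  56. ]
side dot_blue [303.7 234.5] 0.61 [578.3 -33.7  56. ]
side oil_bottle [332.8 158.4] 0.6 [ 577.3 -419.5    0. ]
side screwdriver [396.7 155.2] 0.55 [ 390.4 -464.4   10. ]
side parts_bin [225.6 416.1] 0.88 [631.4 458.8   0. ]
{'time': 1.0, 'q': array([-1.37956759e+00,  5.27461375e-01,  1.43270760e+00, -1.53093238e-05,
        1.18140212e+00, -1.78494947e-01]), 'joint_velocities': array([-1.18751189e-04,  3.63988619e-04, -3.92838426e-05,  1.02838512e-03,
        8.47888707e-04, -1.53201296e-03]), 'joint_torque': array([-7.94668485e-04, -4.40021110e+01, -1.76987296e+01,  6.33165822e-02,
        5.05294930e-02, -1.24531604e-05]), 'position': array([ 0.22586986, -0.58273056,  0.22256973]), 'tool_rot': array([-0.69505352, -0.12996818,  0.69506343, -0.12998349]), 'ft_force': array([-0.0095537 , -0.54781023, -0.29386677]), 'moment': array([ 0.0019359 , -0.02475509, -0.06936649]), 'grip_width': 0.08665853212302868}
[[-0.     0.361 -0.932]
 [-0.    -0.932 -0.361]
 [-1.     0.     0.   ]]
```

View pics/top0.png

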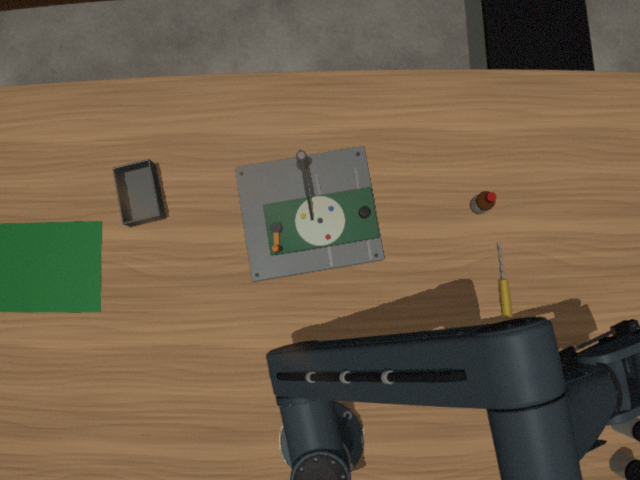

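View pics/side0.png

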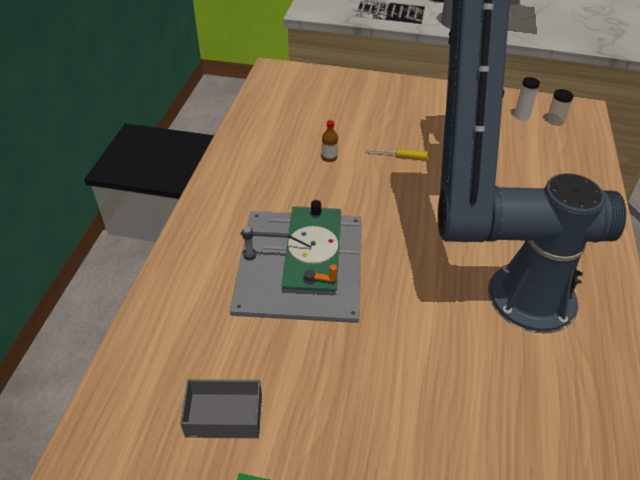

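The top view shows the bed centred near (310,215), with the hub at (276,228), the handle at (276,248) and the knob at (364,212). The network points match. Stage yaw is about 8°. Next I move over the stage and look with the wrist camera.

```bash
python3 -m inch '[[87,[-7,-39,-42],[0,0,0]],[87,[-7,-39,-42],[0,0,0]],[87,[-7,-39,-42],[0,0,0]],[87,[-7,-39,-42],[0,0,0]],[87,[-7,-39,-42],[0,0,0]],[87,[-7,-39,-42],[0,0,0]],[87,[-7,-39,-42],[0,0,0]],[87,[-7,-39,-42],[0,0,0]],[87,[-7,-39,-42],[0,0,0]],[87,[-7,-39,-42],[0,0,0]],[40,[-7,-39,-42],[0,0,0]]]' 10
python3 -m inch '[[40,[0,0,0],[-10.5,0,0]],[40,[0,0,0],[-10.5,0,0]],[40,[0,0,0],[-10.5,0,0]],[40,[0,0,0],[-10.5,0,0]],[40,[0,0,0],[-10.5,0,0]],[40,[0,0,0],[-10.5,0,0]],[40,[0,0,0],[-10.5,0,0]],[40,[0,0,0],[-10.5,0,0]]]'
python3 -m inch '[[40,[0,0,0],[-10.5,0,0]],[40,[0,0,0],[-10.5,0,0]],[40,[0,0,0],[-10.5,0,0]],[40,[0,0,0],[-10.5,0,0]],[40,[0,0,0],[-10.5,0,0]],[40,[0,0,0],[-10.5,0,0]],[40,[0,0,0],[-10.5,0,0]],[40,[0,0,0],[-10.5,0,0]],[40,[0,0,0],[0,0,0]]]'
python3 - <<'E'
from h import *
o=get_obs(); print(o["time"],o["q"].round(3),o["position"].round(4)); M=R.from_quat(o["tool_rot"]).as_matrix(); print(M.round(3))
cv2.imwrite("pics/w1.png",imaging.camera("wrist")[:,:,::-1])
P=imaging.camera_params("wrist"); print(P)
for c in("wrist",): look(c,list(Z)[:6])
E
```

```text
time: 2.38
position: [0.5112, -0.0054, 0.302]
tool_rot: [0.698, 0.123, -0.693, 0.13]
ft_force: [0.4, 0.3, 0.4]
grip_width: 0.0827
time: 3.38
position: [0.513, 0.0007, 0.3036]
tool_rot: [0.423, 0.562, -0.422, 0.572]
ft_force: [-0.0, -0.2, 0.5]
grip_width: 0.0399
time: 4.5
position: [0.5125, 0.0009, 0.3045]
tool_rot: [-0.08, 0.698, 0.074, 0.707]
ft_force: [-0.9, 0.7, -0.5]
grip_width: 0.0401
4.5 [-0.214  0.274  1.613 -0.004  1.239 -2.001] [0.5125 0.0009 0.3045]
[[ 0.014 -0.216  0.976]
 [-0.007  0.976  0.216]
 [-1.    -0.01   0.012]]
{'camera_matrix': array([[396.2139018 ,   0.        , 322.80945108],
       [  0.        , 396.2139018 , 240.05724927],
       [  0.        ,   0.        ,   1.        ]]), 'k1': -0.042667265437727524, 'xyz': array([ 0.43093743, -0.01555475,  0.46624227]), 'rotation': array([0.6175255 , 0.77138229, 0.11692629, 0.09979916])}
wrist knob_top [201.  230.9] 0.73 [ 565.4 -113.    92. ]
wrist lever_handle [443.3 197.5] 0.76 [478.9 105.6 106. ]
wrist lever_pivot [423.1 251. ] 0.96 [533.2 102.6 106. ]
wrist pointer_tip [328.4 236.2] 0.57 [552.   13.6  62. ]
wrist dot_red [300.7 185.2] 0.66 [505.9 -26.5  56. ]
wrist dot_blue [282.3 249.9] 0.76 [580.3 -31.7  56. ]
```

View pics/w1.png

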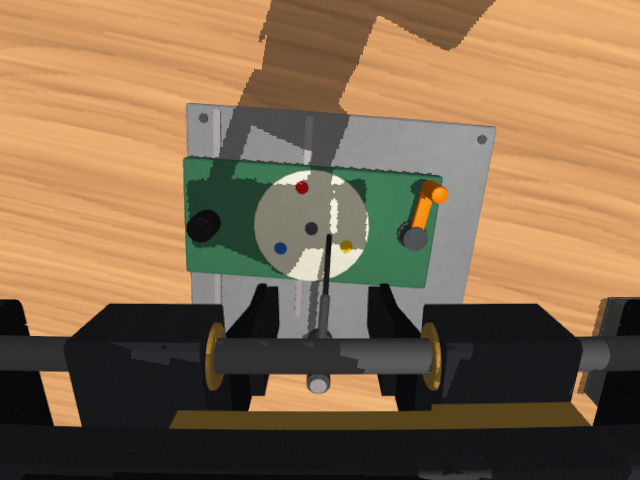

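Wrist view: handle at (440,195), hub at (415,235), red dot at (301,187), blue dot at (280,248), needle tip at about (329,236). The networks agree. The lever starts slightly off its stop, about 11°. Going above the handle now.

```bash
python3 -m inch '[[40,[0,0,0],[7,0,0]],[40,[0,0,0],[7,0,0]],[40,[31,26,-9],[0,0,0]],[40,[31,26,-9],[0,0,0]],[40,[31,26,-9],[0,0,0]],[40,[31,26,-9],[0,0,0]],[40,[0,0,0],[0,0,0]]]'
python3 - <<'E'
from h import *
o=get_obs(); print(o["time"],o["q"].round(3),o["position"].round(4)); M=R.from_quat(o["tool_rot"]).as_matrix(); print(M.round(3))
cv2.imwrite("pics/w2.png",imaging.camera("wrist")[:,:,::-1])
look("wrist",list(Z)[:6])
imaging.camera("top");look("top",list(Z)[:6])
E
```

```text
time: 5.72
position: [0.4841, 0.1067, 0.177]
tool_rot: [0.011, 0.7, -0.017, 0.714]
ft_force: [-0.3, 0.1, 0.0]
grip_width: 0.0402
5.725 [-0.003  0.416  1.813 -0.012  0.894 -1.527] [0.4841 0.1067 0.177 ]
[[ 0.019  0.04   0.999]
 [-0.009  0.999 -0.04 ]
 [-1.    -0.008  0.02 ]]
wrist knob_top None
wrist lever_handle [315.6 244.6] 0.57 [484. 100. 106.]
wrist lever_pivot [320.4 325.4] 0.6 [542.3 100.3 106. ]
wrist pointer_tip None
wrist dot_red [153.7 267.2] 0.95 [515.4 -30.4  56. ]
wrist dot_blue None
top knob_top [365.1 213.3] 0.83 [ 560.6 -119.    92. ]
top lever_handle None
top lever_pivot [329.8 206. ] 0.74 [578.1 -33.9 106. ]
top pointer_tip [312.4 217.2] 0.56 [558.2   9.2  62. ]
top dot_red [329.6 235.5] 0.64 [512.5 -32.2  56. ]
top dot_blue [330.5 207.8] 0.65 [581.7 -36.   56. ]
```

View pics/w2.png

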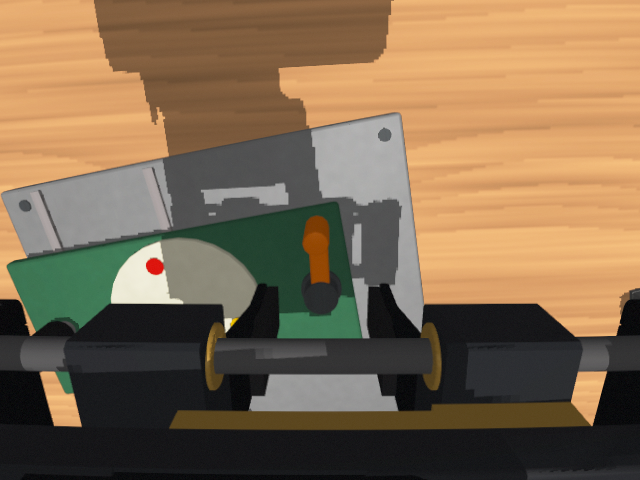

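The pin top shows at (316,245), between the fingers (about x 484, y 100–103). Descending, then closing loosely.

```bash
python3 -m inch '[[40,[25,-2,-2],[0,0,0]],[40,[25,-2,-2],[0,0,0]],[40,[25,0,-1],[0,0,0]],[40,[22,0,0],[0,0,0]],[40,[2,0,0],[0,0,0]],[19,[0,0,0],[0,0,0]],[19,[0,0,0],[0,0,0]],[19,[0,0,0],[0,0,0]]]' 5
python3 - <<'E'
from h import *
o=get_obs(); print(o["time"],o["q"].round(3),o["position"].round(4),o["ft_force"],o["grip_width"])
cv2.imwrite("pics/w3.png",imaging.camera("wrist")[:,:,::-1])
look("wrist",["lever_handle","lever_pivot"])
E
```

```text
time: 7.42
position: [0.4875, 0.1007, 0.0802]
tool_rot: [0.012, 0.695, -0.018, 0.719]
ft_force: [-0.7, 0.4, 1.1]
grip_width: 0.0212
7.425 [-0.016  0.585  1.894 -0.015  0.629 -1.533] [0.4875 0.1007 0.0802] [-0.70646128  0.42660712  1.08006458] 0.021239028647556613
wrist lever_handle [323.1 317.1] 0.69 [478.  101.3 106. ]
wrist lever_pivot None
```

View pics/w3.png

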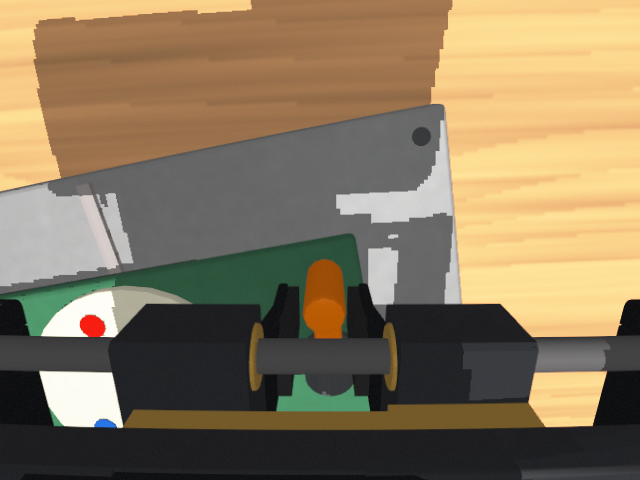

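The pin stands centred between the jaws but about 9 mm nearer the robot than the TCP (pixel (323,317)). Shift back and level, then swing.

```bash
python3 -m inch '[[20,[0,0,-9],[0,2,0]],[20,[0,0,0],[0,0,0]],[20,[0,8.6,0.7],[9,0,0]],[20,[0,8.6,0.7],[9,0,0]],[20,[0,8.6,0.7],[9,0,0]]]'
python3 - <<'E'
from h import *
o=get_obs(); print(o["time"],o["q"].round(3),o["position"].round(4),o["ft_force"].round(1),o["grip_width"]); print(R.from_quat(o["tool_rot"]).as_matrix().round(3))
E
```

```text
time: 8.2
position: [0.4828, 0.124, 0.0796]
tool_rot: [0.179, 0.685, -0.189, 0.68]
ft_force: [-2.2, -3.4, 2.4]
grip_width: 0.0199
8.2 [ 0.034  0.597  1.86  -0.017  0.695 -0.997] [0.4828 0.124  0.0796] [-2.2 -3.4  2.4] 0.01987636265583521
[[-0.01   0.503  0.864]
 [-0.011  0.864 -0.503]
 [-1.    -0.015 -0.003]]
```

```bash
python3 -m inch '[[20,[0,8.8,0.7],[8.5,0,0]],[20,[0,8.8,0.7],[8.5,0,0]],[20,[0,8.8,0.7],[8.5,0,0]]]'
python3 -m inch '[[20,[0,8.8,0.7],[8.5,0,0]],[20,[0,8.8,0.7],[8.5,0,0]]]'
python3 - <<'E'
from h import *
o=get_obs(); print(o["time"],o["q"].round(3),o["position"].round(4),o["ft_force"].round(1),o["grip_width"]); print(R.from_quat(o["tool_rot"]).as_matrix().round(3))
E
```

```text
time: 8.57
position: [0.4951, 0.1412, 0.079]
tool_rot: [0.325, 0.628, -0.343, 0.619]
ft_force: [-4.4, -2.9, 4.0]
grip_width: 0.0199
time: 8.82
position: [0.5046, 0.1476, 0.078]
tool_rot: [0.411, 0.572, -0.439, 0.558]
ft_force: [-5.0, -1.0, 4.3]
grip_width: 0.02
8.825 [ 0.081  0.631  1.77  -0.023  0.781 -0.183] [0.5046 0.1476 0.078 ] [-5.  -1.   4.3] 0.01997876073747429
[[-0.038  0.96   0.278]
 [-0.019  0.277 -0.961]
 [-0.999 -0.042  0.008]]
```

```bash
python3 -m inch '[[20,[0,9,-1],[3,1,0]],[20,[0,9,-0.5],[3,1,0]],[20,[0,9,0],[2,0,0]]]'
python3 -m inch '[[20,[0,5,0],[0,0,0]],[20,[0,3,0],[0,0,0]]]'
python3 - <<'E'
from h import *
o=get_obs(); print(o["time"],o["q"].round(3),o["position"].round(4),o["ft_force"].round(1),o["grip_width"]); print(R.from_quat(o["tool_rot"]).as_matrix().round(3))
cv2.imwrite("pics/w4.png",imaging.camera("wrist")[:,:,::-1])
look("wrist",["lever_handle","lever_pivot","dot_red","dot_blue","pointer_tip"])
E
```

```text
time: 9.2
position: [0.5175, 0.1552, 0.0755]
tool_rot: [0.451, 0.556, -0.478, 0.509]
ft_force: [-6.0, 0.8, 5.1]
grip_width: 0.0201
time: 9.45
position: [0.5206, 0.1565, 0.0744]
tool_rot: [0.448, 0.559, -0.481, 0.506]
ft_force: [-5.2, 0.0, 2.9]
grip_width: 0.0201
9.45 [ 0.075  0.664  1.697  0.026  0.866 -0.08 ] [0.5206 0.1565 0.0744] [-5.2  0.   2.9] 0.020099210579644287
[[-0.087  0.987  0.135]
 [ 0.014  0.137 -0.991]
 [-0.996 -0.084 -0.025]]
wrist lever_handle None
wrist lever_pivot None
wrist dot_red None
wrist dot_blue None
wrist pointer_tip None
```

View pics/w4.png

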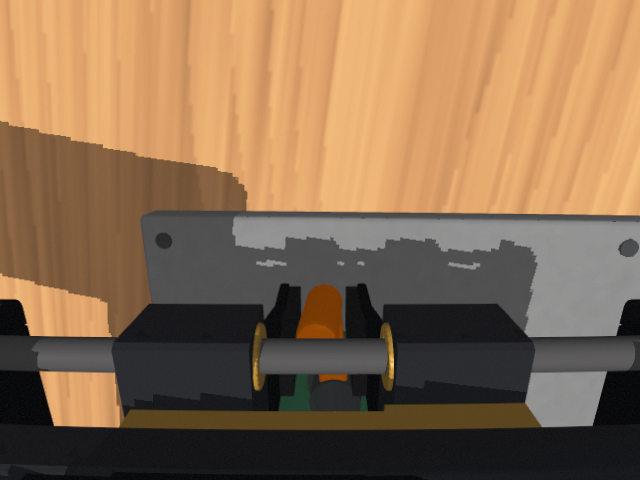

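```bash
python3 -m inch '[[20,[0,5,0],[0,0,2.5]],[20,[0,5,0],[0,0,2.5]],[20,[0,5,0],[0,0,0]]]'
python3 -m inch '[[24,[0,-2,0],[0,0,0]],[40,[0,0,0],[0,0,0]],[40,[0,0,0],[0,0,0]],[40,[-25,0,0],[0,0,0]],[40,[-25,0,0],[0,0,0]],[40,[-50,0,0],[0,0,0]],[40,[-50,0,0],[0,0,0]],[40,[-50,0,0],[0,0,0]],[40,[0,-40,40],[0,0,0]],[40,[0,-40,40],[0,0,0]],[40,[0,0,50],[0,0,0]],[40,[0,0,0],[0,0,0]]]'
python3 - <<'E'
from h import *
o=get_obs(); print(o["time"],o["q"].round(3),o["position"].round(4),o["ft_force"].round(1),o["grip_width"]); print(R.from_quat(o["tool_rot"]).as_matrix().round(3))
cv2.imwrite("pics/w5.png",imaging.camera("wrist")[:,:,::-1])
N=list(Z)[:6]
look("wrist",N)
imaging.camera("top");look("top",N)
imaging.camera("side");look("side",N)
E
```

```text
time: 10.12
position: [0.5279, 0.1583, 0.073]
tool_rot: [0.468, 0.542, -0.461, 0.523]
ft_force: [-10.3, -1.8, 7.8]
grip_width: 0.021
time: 11.62
position: [0.4785, 0.0087, 0.2794]
tool_rot: [0.475, 0.532, -0.453, 0.534]
ft_force: [-0.6, -0.1, 0.6]
grip_width: 0.0398
11.625 [-0.233  0.247  1.73   0.029  1.148 -0.383] [0.4785 0.0087 0.2794] [-0.6 -0.1  0.6] 0.03975787238910533
[[ 0.022  0.99   0.138]
 [ 0.022  0.137 -0.99 ]
 [-1.     0.025 -0.019]]
wrist knob_top [383.  202.9] 0.61 [532.8  31.8  92. ]
wrist lever_handle [400.7  44.4] 0.82 [520.7 161.5 106. ]
wrist lever_pivot [401.4 120.2] 0.78 [532.  105.3 106. ]
wrist pointer_tip [390.4 213.3] 0.98 [547.5  19.5  62. ]
wrist dot_red [343.5 246.2] 0.66 [507.7 -22.   56. ]
wrist dot_blue [411.5 261.2] 0.6 [580.3 -28.2  56. ]
top knob_top [363.2 213.8] 0.97 [ 559.5 -114.4   92. ]
top lever_handle [251.7 230. ] 0.7 [524.2 154.2 106. ]
top lever_pivot [273.7 225.1] 0.56 [534.9 101.3 106. ]
top pointer_tip None
top dot_red None
top dot_blue [329.7 210.2] 0.68 [575.7 -33.9  56. ]
side knob_top [317.6 202.5] 0.65 [ 561.  -118.9   92. ]
side lever_handle [225.7 413.1] 0.72 [605.2 504.4 106. ]
side lever_pivot [310.1 264.6] 0.51 [531.1 105.4 106. ]
side pointer_tip [309.7 248.2] 0.77 [552.2  14.8  62. ]
side dot_red [330.3 240.5] 0.64 [509.  -27.4  56. ]
side dot_blue [303.  232.6] 0.93 [581.5 -39.8  56. ]
```

View pics/w5.png

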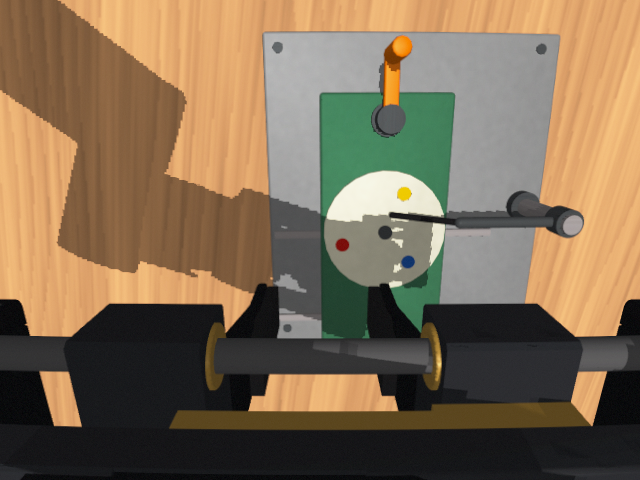

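Wrist view: lever at free (handle at (401,46), hub at (388,119)), needle tip at (390,214), red dot at (342,245), blue dot at (408,262). Carrier still in its initial place. Going to the knob now.

```bash
python3 -m inch '[[60,[10,13,27],[0,0,0]],[60,[25,13,27],[0,0,0]],[60,[28,13,27],[0,0,0]],[60,[28,13,27],[0,0,0]],[60,[28,13,27],[0,0,0]],[60,[0,0,0],[0,0,0]]]' 20
python3 - <<'E'
from h import *
o=get_obs(); p=o["position"]; M=R.from_quat(o["tool_rot"]).as_matrix(); print(o["time"],p.round(4)); print(M.round(3))
imaging.camera("wrist"); r=look("wrist",["knob_top","dot_red","dot_blue"])
for k in [np.array([.562,-.116,.064])]: print((M.T@(k-p)*1000).round(1))
print("level about y,z deg", np.degrees(M.T@np.cross(M[:,0],[0,0,-1])).round(1))
E
```

```text
time: 13.42
position: [0.5671, -0.1137, 0.1562]
tool_rot: [0.474, 0.534, -0.451, 0.535]
ft_force: [-0.7, 0.4, -0.5]
grip_width: 0.06
13.425 [ 0.5671 -0.1137  0.1562]
[[ 0.023  0.989  0.143]
 [ 0.023  0.143 -0.99 ]
 [-0.999  0.026 -0.019]]
wrist knob_top [318.7 262.2] 0.86 [ 565.9 -114.7   92. ]
wrist dot_red [249.1  97.5] 0.82 [508.7 -23.4  56. ]
wrist dot_blue [355.  129.9] 0.81 [579.1 -33.2  56. ]
[91.9 -7.8  3.4]
level about y,z deg [ 0.  -1.1 -1.5]
```

```bash
python3 -m inch '[[60,[25,-1,1],[0,-1.1,-1.5]],[60,[25,-1,1],[0,0,0]],[60,[25,0,0],[0,0,0]],[60,[20,0,0],[0,0,0]],[20,[0,0,0],[0,0,0]],[20,[0,0,0],[0,0,0]],[20,[0,0,0],[0,0,0]]]' 20
python3 - <<'E'
from h import *
o=get_obs(); p=o["position"]; M=R.from_quat(o["tool_rot"]).as_matrix(); print(o["time"],p.round(4),o["grip_width"],o["ft_force"].round(1)); print(M.round(3))
imaging.camera("wrist"); r=look("wrist",["dot_red","dot_blue","knob_top"])
imaging.camera("side"); r=look("side",["pointer_tip","dot_red","dot_blue"])
imaging.camera("top"); r=look("top",["pointer_tip","dot_red","dot_blue"])
E
```

```text
time: 14.5
position: [0.5698, -0.1096, 0.0734]
tool_rot: [0.463, 0.53, -0.458, 0.543]
ft_force: [-2.2, -0.8, -2.5]
grip_width: 0.0375
14.5 [ 0.5698 -0.1096  0.0734] 0.037541032097002026 [-2.2 -0.8 -2.5]
[[ 0.019  0.988  0.152]
 [-0.008  0.152 -0.988]
 [-1.     0.017  0.01 ]]
wrist dot_red [208.6  95.1] 0.59 [503.4 -28.2  56. ]
wrist dot_blue [369.6 137.2] 0.67 [573.5 -35.   56. ]
wrist knob_top [309.9 339.2] 0.87 [ 560.1 -116.9   92. ]
side pointer_tip [313.3 251. ] 0.86 [541.6  22.1  62. ]
side dot_red [329.6 239.6] 0.86 [511.3 -30.1  56. ]
side dot_blue [303.3 234.4] 0.62 [579.4 -33.8  56. ]
top pointer_tip [310.7 217.1] 0.76 [558.6  13.4  62. ]
top dot_red [327.1 235.3] 0.65 [513.2 -26.1  56. ]
top dot_blue [327.5 206.7] 0.59 [584.6 -28.6  56. ]
```

```bash
python3 -m inch '[[60,[0,0,0],[0,0,0]],[60,[0,-3,5],[0,0,-1]],[60,[10,-3,2],[0,0,0]],[25,[3,0,0],[0,0,0]],[25,[0,0,0],[0,0,0]],[25,[0,0,0],[0,0,0]],[25,[0,0,0],[0,0,0]],[25,[0,0,0],[0,0,0]]]' 25
python3 - <<'E'
from h import *
o=get_obs(); p=o["position"]; M=R.from_quat(o["tool_rot"]).as_matrix(); print(o["time"],p.round(4),o["grip_width"],o["ft_force"].round(1)); print(M.round(3))
cv2.imwrite("pics/w6.png",imaging.camera("wrist")[:,:,::-1]); r=look("wrist",["dot_red","dot_blue","knob_top","pointer_tip"])
E
```

```text
time: 16.1
position: [0.566, -0.1186, 0.0604]
tool_rot: [0.458, 0.533, -0.463, 0.54]
ft_force: [-1.5, -2.0, 0.3]
grip_width: 0.0273
16.1 [ 0.566  -0.1186  0.0604] 0.027265238338674346 [-1.5 -2.   0.3]
[[ 0.004  0.988  0.152]
 [-0.011  0.152 -0.988]
 [-1.     0.002  0.012]]
wrist dot_red [214.   64.9] 0.6 [508.  -25.3  56. ]
wrist dot_blue [387.6 119.9] 0.83 [579.  -35.4  56. ]
wrist knob_top [324.9 338.6] 0.74 [ 565.8 -116.7   92. ]
wrist pointer_tip None
```

View pics/w6.png

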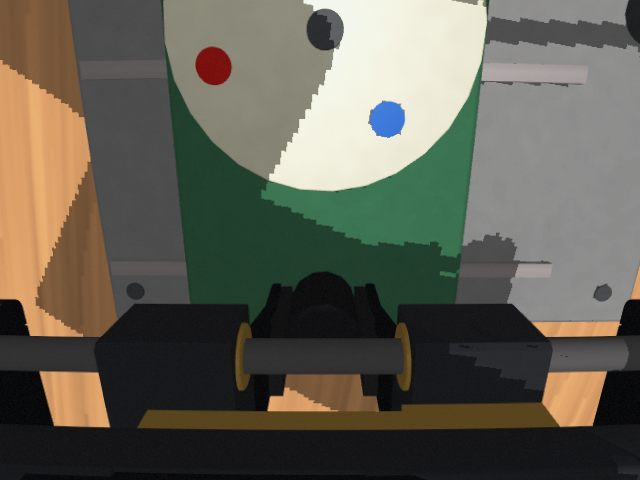

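The knob is gripped (27.3 mm). Red dot at (213,66), blue at (387,119). Sliding to the red dot now: about +49 along tool y and −34 along tool z.

```bash
python3 -m inch '[[25,[0,8,-5.5],[0,0,0]],[25,[0,8,-5.5],[0,0,0]],[25,[0,8,-5.5],[0,0,0]],[25,[0,8,-5.5],[0,0,0]],[25,[0,8,-5.5],[0,0,0]],[25,[0,7,-5],[0,0,0]],[25,[0,0,0],[0,0,0]]]'
python3 - <<'E'
from h import *
o=get_obs(); p=o["position"]; M=R.from_quat(o["tool_rot"]).as_matrix(); print(o["time"],p.round(4),o["grip_width"],o["ft_force"].round(1)); print(M.round(3)); print((M.T@(p-[.566,-.1186,.0604])*1000).round(1))
cv2.imwrite("pics/w7.png",imaging.camera("wrist")[:,:,::-1]); r=look("wrist",["dot_red","dot_blue","knob_top","pointer_tip"])
E
```

```text
time: 17.23
position: [0.5769, -0.1039, 0.0599]
tool_rot: [0.428, 0.547, -0.481, 0.535]
ft_force: [4.8, 7.2, -3.7]
grip_width: 0.0282
17.225 [ 0.5769 -0.1039  0.0599] 0.02819022388348995 [ 4.8  7.2 -3.7]
[[-0.061  0.983  0.174]
 [-0.047  0.172 -0.984]
 [-0.997 -0.068  0.035]]
[ -0.8  13.3 -12.6]
wrist dot_red [221.5  63.4] 0.65 [519.5 -11.   56. ]
wrist dot_blue [397.  117.2] 0.74 [590.5 -18.7  56. ]
wrist knob_top [321.7 340.9] 0.9 [ 577.9 -101.3   92. ]
wrist pointer_tip [309.5   5.5] 0.65 [550.8  13.1  62. ]
```

View pics/w7.png

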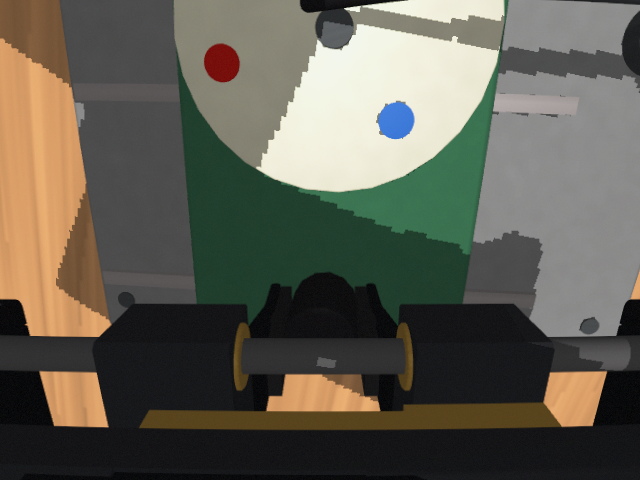

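Tip at about (302,8), red at (221,63). The carrier lags because of slide friction, so I use larger steps and level the tool.

```bash
python3 -m inch '[[25,[0,11,-8],[0.5,2,2]],[25,[0,11,-8],[0.5,1,2]],[25,[0,11,-8],[0,0,1]],[25,[0,11,-8],[0,0,0]]]'
python3 - <<'E'
from h import *
o=get_obs(); p=o["position"]; M=R.from_quat(o["tool_rot"]).as_matrix(); print(o["time"],p.round(4),o["grip_width"],o["ft_force"].round(1)); print(M.round(3)); print((M.T@(p-[.566,-.1186,.0604])*1000).round(1))
im=imaging.camera("wrist"); cv2.imwrite("pics/w8.png",im[:,:,::-1]); r=look("wrist",["dot_red","dot_blue","knob_top","pointer_tip"])
E
```

```text
time: 17.98
position: [0.5947, -0.0806, 0.0597]
tool_rot: [0.444, 0.549, -0.463, 0.535]
ft_force: [-12.1, -14.7, 6.1]
grip_width: 0.0273
17.975 [ 0.5947 -0.0806  0.0597] 0.027287611437385152 [-12.1 -14.7   6.1]
[[-0.032  0.984  0.177]
 [-0.007  0.177 -0.984]
 [-0.999 -0.033  0.002]]
[ -0.5  35.  -32.3]
wrist dot_red [220.5  66.6] 0.9 [537.4  12.3  56. ]
wrist dot_blue [394.8 123. ] 0.61 [609.5   3.5  56. ]
wrist knob_top [321.5 345.7] 0.64 [595.9 -80.4  92. ]
wrist pointer_tip [254.8  65.5] 0.72 [552.1  14.5  62. ]
```

```bash
python3 -m inch '[[25,[0,9,0],[0.5,0,1]],[25,[0,9,0],[0.5,0,1]],[25,[0,0,0],[0,0,0]]]'
python3 - <<'E'
from h import *
o=get_obs(); p=o["position"]; M=R.from_quat(o["tool_rot"]).as_matrix(); print(o["time"],p.round(4),o["grip_width"],o["ft_force"].round(1)); print(M.round(3)); 
im=imaging.camera("wrist"); cv2.imwrite("pics/w9.png",im[:,:,::-1]); r=look("wrist",["dot_red","dot_blue","pointer_tip"])
d=r["pointer_tip"][0]-r["dot_red"][0]; print((M.T@d*1000).round(1))
E
```

```text
time: 18.6
position: [0.5964, -0.0795, 0.0598]
tool_rot: [0.448, 0.548, -0.465, 0.532]
ft_force: [5.8, 3.0, -6.0]
grip_width: 0.0278
18.6 [ 0.5964 -0.0795  0.0598] 0.027786619303000363 [ 5.8  3.  -6. ]
[[-0.033  0.985  0.167]
 [-0.003  0.167 -0.986]
 [-0.999 -0.033 -0.002]]
wrist dot_red [218.3  69. ] 0.87 [538.1  11.9  56. ]
wrist dot_blue [392.6 122.5] 0.98 [610.1   3.4  56. ]
wrist pointer_tip [243.8  68.2] 0.89 [549.6  13.3  62. ]
[-6.4 11.3  0.5]
```

View pics/w9.png

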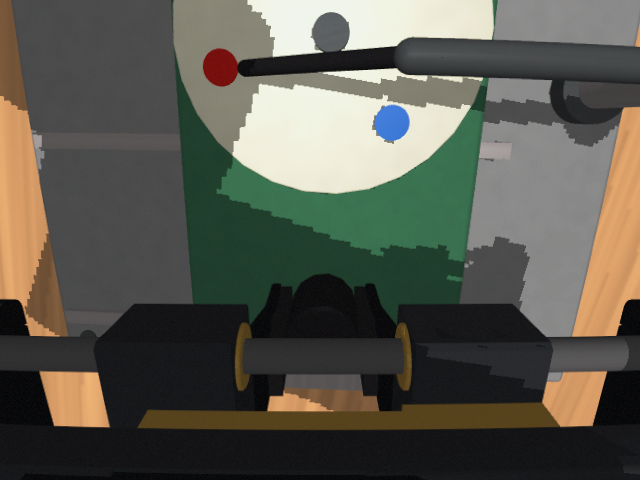

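Tip at (244,68), red dot at (220,67): about 11 mm still to go along tool y.

```bash
python3 -m inch '[[25,[0,11,0],[0.5,0,1]],[25,[0,11,0],[0,0,1]],[25,[0,11,0],[0,0,0]]]'
python3 - <<'E'
from h import *
o=get_obs(); p=o["position"]; M=R.from_quat(o["tool_rot"]).as_matrix(); print(o["time"],p.round(4),o["grip_width"],o["ft_force"].round(1)); print(M.round(3)); 
im=imaging.camera("wrist"); cv2.imwrite("pics/w10.png",im[:,:,::-1]); r=look("wrist",["dot_red","dot_blue","pointer_tip"])
d=r["pointer_tip"][0]-r["dot_red"][0]; print((M.T@d*1000).round(1))
E
```

```text
time: 19.18
position: [0.607, -0.0769, 0.0595]
tool_rot: [0.442, 0.554, -0.468, 0.528]
ft_force: [-16.6, -8.1, 10.4]
grip_width: 0.0274
19.175 [ 0.607  -0.0769  0.0595] 0.027445211744369483 [-16.6  -8.1  10.4]
[[-0.052  0.984  0.171]
 [-0.003  0.171 -0.985]
 [-0.999 -0.052 -0.006]]
wrist dot_red [220.5  68.7] 0.79 [550.3  14.8  56. ]
wrist dot_blue [392.  121.6] 0.92 [621.3   6.5  56. ]
wrist pointer_tip [221.   71.5] 0.69 [552.4  13.4  62. ]
[-6.1  1.6  1.7]
```

```bash
python3 -m inch '[[25,[0,0,0],[0,0,0]],[25,[0,0,0],[0,0,0]],[25,[0,0,0],[0,0,0]],[25,[0,0,0],[0,0,0]],[25,[0,0,0],[0,0,0]],[25,[0,0,0],[0,0,0]]]'
python3 - <<'E'
from h import *
o=get_obs(); p=o["position"]; M=R.from_quat(o["tool_rot"]).as_matrix(); print(o["time"],p.round(4),o["grip_width"],o["ft_force"].round(1)); print(M.round(3)); 
im=imaging.camera("wrist"); cv2.imwrite("pics/w11.png",im[:200,100:520,::-1]); r=look("wrist",["dot_red","dot_blue","pointer_tip","dot_red"])
d=r["pointer_tip"][0]-r["dot_red"][0]; print((M.T@d*1000).round(1))
E
```

```text
time: 20.12
position: [0.608, -0.0768, 0.0596]
tool_rot: [0.443, 0.554, -0.467, 0.528]
ft_force: [-2.9, -2.3, 2.0]
grip_width: 0.0277
20.125 [ 0.608  -0.0768  0.0596] 0.027692222041547813 [-2.9 -2.3  2. ]
[[-0.05   0.984  0.171]
 [-0.004  0.172 -0.985]
 [-0.999 -0.05  -0.005]]
wrist dot_red [222.3  67.1] 0.92 [550.4  15.3  56. ]
wrist dot_blue [393.4 122.2] 0.56 [621.5   6.3  56. ]
wrist pointer_tip [215.1  73.7] 0.77 [549.8  12.   62. ]
wrist dot_red [222.3  67.1] 0.92 [550.4  15.3  56. ]
[-5.9 -1.5  3.1]
```

View pics/w11.png

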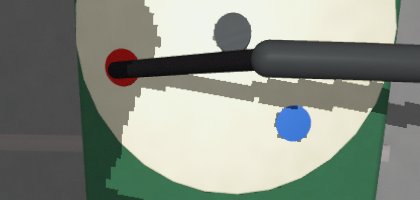

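Tip inside the red dot, about 3 mm off centre (tip near (217,70), dot (222,67), with parallax accounted for). One small nudge, then a full-second rest.

```bash
python3 -m inch '[[25,[0,0,8],[0,0,0]],[25,[0,0,0],[0,0,0]],[25,[0,0,0],[0,0,0]],[25,[0,0,0],[0,0,0]],[25,[0,0,0],[0,0,0]],[25,[0,0,0],[0,0,0]],[25,[0,0,0],[0,0,0]],[25,[0,0,0],[0,0,0]],[25,[0,0,0],[0,0,0]],[25,[0,0,0],[0,0,0]]]'
python3 - <<'E'
from h import *
o=get_obs(); p=o["position"]; M=R.from_quat(o["tool_rot"]).as_matrix(); print(o["time"],p.round(4),o["grip_width"],o["ft_force"].round(1)); print(M.round(3)); 
im=imaging.camera("wrist"); r=look("wrist",["dot_red","dot_blue","pointer_tip"])
for k in("dot_red","dot_blue"):print(k,(M.T@(r["pointer_tip"][0]-r[k][0])*1000).round(1))
E
```

```text
time: 21.62
position: [0.6082, -0.0783, 0.0595]
tool_rot: [0.446, 0.556, -0.466, 0.524]
ft_force: [-3.1, -1.2, 1.8]
grip_width: 0.0281
21.625 [ 0.6082 -0.0783  0.0595] 0.028137703601438645 [-3.1 -1.2  1.8]
[[-0.053  0.984  0.167]
 [ 0.008  0.168 -0.986]
 [-0.999 -0.051 -0.017]]
wrist dot_red [223.2  69.7] 0.83 [551.1  13.2  56. ]
wrist dot_blue [393.8 121.4] 0.84 [622.2   5.1  56. ]
wrist pointer_tip [215.8  67.5] 0.88 [550.   13.1  62. ]
dot_red [-5.9 -1.4 -0.1]
dot_blue [ -2.1 -70.  -20.1]
```

Red check done: 1.4 mm off by network, over a second at rest. Now to the blue dot: about −70 along tool y and −20 along tool z.

```bash
python3 -m inch '[[25,[0,-14,-6],[0,0,1]],[25,[0,-14,-6],[0,0,1]],[25,[0,-14,-6],[0,0,0]],[25,[0,-14,-6],[0,0,0]],[25,[0,-14,-6],[0,0,0]]]'
python3 - <<'E'
from h import *
o=get_obs(); p=o["position"]; M=R.from_quat(o["tool_rot"]).as_matrix(); print(o["time"],p.round(4),o["grip_width"],o["ft_force"].round(1)); print(M.round(3)); 
im=imaging.camera("wrist"); r=look("wrist",["dot_red","dot_blue","pointer_tip"])
print((M.T@(np.array([.551,.0135,.056])-r["dot_blue"][0])*1000).round(1))
E
```

```text
time: 22.45
position: [0.5872, -0.0776, 0.0609]
tool_rot: [0.474, 0.507, -0.441, 0.569]
ft_force: [17.4, -5.0, -12.9]
grip_width: 0.0285
22.45 [ 0.5872 -0.0776  0.0609] 0.02854947451686743 [ 17.4  -5.  -12.9]
[[ 0.097  0.982  0.16 ]
 [-0.02   0.162 -0.987]
 [-0.995  0.092  0.036]]
wrist dot_red [210.5  67.5] 0.88 [527.1  13.8  56. ]
wrist dot_blue [386.7 121.4] 0.63 [598.1   5.4  56. ]
wrist pointer_tip [265.5  77.7] 0.89 [548.3  13.3  62. ]
[ -4.7 -44.9 -15.5]
```

```bash
python3 -m inch '[[25,[0,-14,-7],[0,1,-2]],[25,[0,-14,-7],[0,1,-2]],[25,[0,-14,-7],[0,0,-2]],[25,[0,-14,-7],[0,0,-2]]]'
python3 - <<'E'
from h import *
o=get_obs(); p=o["position"]; M=R.from_quat(o["tool_rot"]).as_matrix(); print(o["time"],p.round(4),o["grip_width"],o["ft_force"].round(1)); print(M.round(3)); 
im=imaging.camera("wrist"); r=look("wrist",["dot_red","dot_blue","pointer_tip"])
print((M.T@(np.array([.551,.0135,.056])-r["dot_blue"][0])*1000).round(1))
E
```

```text
time: 23.15
position: [0.5747, -0.076, 0.0613]
tool_rot: [0.46, 0.515, -0.459, 0.559]
ft_force: [16.1, -6.9, -14.0]
grip_width: 0.0275
23.15 [ 0.5747 -0.076   0.0613] 0.027535995100044286 [ 16.1  -6.9 -14. ]
[[ 0.049  0.987  0.153]
 [-0.039  0.155 -0.987]
 [-0.998  0.042  0.046]]
wrist dot_red [213.  67.] 0.74 [517.   16.1  56. ]
wrist dot_blue [387.9 121.7] 0.6 [587.4   6.7  56. ]
wrist pointer_tip [299.7  86.5] 0.63 [550.7  14.1  62. ]
[ -2.  -34.8 -12.3]
```

```bash
python3 -m inch '[[25,[1,-18,-10],[0,1,-2]],[25,[1,-18,-10],[0,1,-2]],[25,[0,-18,-10],[0,1,-2]]]'
python3 - <<'E'
from h import *
o=get_obs(); p=o["position"]; M=R.from_quat(o["tool_rot"]).as_matrix(); print(o["time"],p.round(4),o["grip_width"],o["ft_force"].round(1)); print(M.round(3)); 
im=imaging.camera("wrist"); r=look("wrist",["dot_red","dot_blue","pointer_tip"])
print((M.T@(np.array([.551,.0135,.056])-r["dot_blue"][0])*1000).round(1))
E
```

```text
time: 23.72
position: [0.5588, -0.07, 0.0616]
tool_rot: [0.459, 0.522, -0.464, 0.549]
ft_force: [16.9, -7.8, -19.7]
grip_width: 0.0278
23.725 [ 0.5588 -0.07    0.0616] 0.02775305651523617 [ 16.9  -7.8 -19.7]
[[ 0.025  0.989  0.148]
 [-0.03   0.149 -0.988]
 [-0.999  0.02   0.034]]
wrist dot_red [212.9  67.1] 0.56 [499.8  22.9  56. ]
wrist dot_blue [386.9 120.8] 0.78 [570.4  13.3  56. ]
wrist pointer_tip [335.4 112.4] 0.96 [549.1  13.3  62. ]
[ -0.5 -19.2  -3.1]
```

```bash
python3 -m inch '[[25,[1,-17,-6],[0,1,-1.5]],[25,[1,-17,-5],[0,1,-1]],[25,[0,-15,-3],[0,0,0]]]'
python3 - <<'E'
from h import *
o=get_obs(); p=o["position"]; M=R.from_quat(o["tool_rot"]).as_matrix(); print(o["time"],p.round(4),o["grip_width"],o["ft_force"].round(1)); print(M.round(3)); 
im=imaging.camera("wrist"); r=look("wrist",["dot_red","dot_blue","pointer_tip"])
print((M.T@(np.array([.551,.0135,.056])-r["dot_blue"][0])*1000).round(1))
E
```

```text
time: 24.3
position: [0.5433, -0.0717, 0.0616]
tool_rot: [0.47, 0.517, -0.457, 0.551]
ft_force: [15.4, 4.2, -13.6]
grip_width: 0.0276
24.3 [ 0.5433 -0.0717  0.0616] 0.027569529714177102 [ 15.4   4.2 -13.6]
[[ 0.049  0.989  0.14 ]
 [-0.018  0.141 -0.99 ]
 [-0.999  0.046  0.024]]
wrist dot_red [207.5  72.2] 0.63 [483.   18.9  56. ]
wrist dot_blue [387.3 120.5] 0.89 [555.8  11.1  56. ]
wrist pointer_tip [371.2 114.5] 0.72 [547.9  12.3  62. ]
[-0.3 -4.4 -3.1]
```

```bash
python3 -m inch '[[25,[0,-14,-8],[0,0,-2]],[25,[0,0,0],[0,0,0]],[25,[0,0,0],[0,0,0]],[25,[0,0,0],[0,0,0]],[25,[0,0,0],[0,0,0]]]'
python3 - <<'E'
from h import *
o=get_obs(); p=o["position"]; M=R.from_quat(o["tool_rot"]).as_matrix(); print(o["time"],p.round(4),o["grip_width"],o["ft_force"].round(1)); print(M.round(3)); 
im=imaging.camera("wrist");cv2.imwrite("pics/w12.png",im[:200,200:520,::-1]); r=look("wrist",["dot_red","dot_blue","pointer_tip"])
print((M.T@(np.array([.551,.0135,.056])-r["dot_blue"][0])*1000).round(1))
E
```

```text
time: 25.12
position: [0.539, -0.0704, 0.0615]
tool_rot: [0.463, 0.518, -0.464, 0.55]
ft_force: [-0.9, -1.1, 2.0]
grip_width: 0.0276
25.125 [ 0.539  -0.0704  0.0615] 0.027613281297230067 [-0.9 -1.1  2. ]
[[ 0.033  0.99   0.14 ]
 [-0.031  0.141 -0.99 ]
 [-0.999  0.028  0.035]]
wrist dot_red [206.4  72.3] 0.61 [480.1  20.2  56. ]
wrist dot_blue [364.8 112.9] 0.24 [543.5  13.9  56. ]
wrist pointer_tip [384.6 117.3] 0.87 [550.6  13.5  62. ]
[0.3 7.4 1.5]
```

View pics/w12.png

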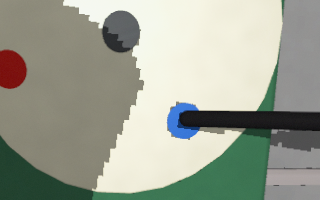

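The needle end sits on the blue dot. Dot centre by rigid offset from red: (551.3, 11.6); tip: (550.6, 13.5). It is at rest. Releasing the knob and going over the lever.

```bash
python3 -m inch '[[34,[0,0,0],[0,0,0]],[60,[0,0,0],[0,0,0]],[60,[0,0,0],[0,0,0]],[60,[-25,0,0],[0,0,0]],[60,[-40,0,0],[0,2,-2]],[40,[-50,0,0],[0,0,0]],[40,[-30,0,-50],[0,0,0]],[40,[0,0,-55],[0,0,0]],[40,[0,0,-55],[0,0,0]],[40,[0,0,-55],[0,0,0]],[40,[0,0,-40],[0,0,0]],[40,[0,0,0],[0,0,0]]]'
python3 - <<'E'
from h import *
o=get_obs(); p=o["position"]; M=R.from_quat(o["tool_rot"]).as_matrix(); print(o["time"],p.round(4),o["grip_width"],o["ft_force"].round(1)); print(M.round(3)); 
im=imaging.camera("wrist"); r=look("wrist",["lever_handle","lever_pivot","dot_red","dot_blue","pointer_tip"])
if "lever_handle" in r: print((M.T@(r["lever_handle"][0]-p)*1000).round(1))
print("level", np.degrees(M.T@np.cross(M[:,0],[0,0,-1])).round(1))
imaging.camera("top"); look("top",["lever_handle","lever_pivot"])
E
```

```text
time: 26.82
position: [0.5048, 0.1922, 0.2123]
tool_rot: [0.466, 0.533, -0.463, 0.533]
ft_force: [0.5, -0.1, -0.0]
grip_width: 0.04
26.825 [0.5048 0.1922 0.2123] 0.03998998924240685 [ 0.5 -0.1 -0. ]
[[ 0.002  0.991  0.136]
 [ 0.004  0.136 -0.991]
 [-1.     0.002 -0.003]]
wrist lever_handle [314.9 223.6] 0.69 [498.2 199.5 106. ]
wrist lever_pivot [318.8 294.5] 0.62 [508.3 145.4 106. ]
wrist dot_red [273.5 390.8] 0.56 [481.1  16.2  56. ]
wrist dot_blue [346.5 405.5] 0.78 [553.    8.3  56. ]
wrist pointer_tip None
[106.3  -5.8  -7.7]
level [ 0.  -0.2 -0.1]
top lever_handle None
top lever_pivot [255.6 236.3] 0.56 [508.9 145.  106. ]
```

```bash
python3 -m inch '[[40,[20,-3,-4],[0,0,0]],[40,[28,-3,-4],[0,0,0]],[40,[28,0,-1],[0,0,0]],[40,[28,0,-1],[0,0,0]],[40,[22,0,0],[0,0,0]],[40,[0,0,0],[0,0,0]]]'
python3 - <<'E'
from h import *
o=get_obs(); p=o["position"]; M=R.from_quat(o["tool_rot"]).as_matrix(); print(o["time"],p.round(4),o["grip_width"],o["ft_force"].round(1)); print(M.round(3)); 
im=imaging.camera("wrist");cv2.imwrite("pics/w13.png",im[:,:,::-1]); r=look("wrist",["lever_handle","lever_pivot"])
if "lever_handle" in r: print((M.T@(r["lever_handle"][0]-p)*1000).round(1))
print("level", np.degrees(M.T@np.cross(M[:,0],[0,0,-1])).round(1))
E
```

```text
time: 28.02
position: [0.5024, 0.1953, 0.0841]
tool_rot: [0.47, 0.529, -0.466, 0.531]
ft_force: [0.1, -0.9, 0.9]
grip_width: 0.04
28.025 [0.5024 0.1953 0.0841] 0.03998734647109374 [ 0.1 -0.9  0.9]
[[ 0.007  0.992  0.124]
 [ 0.003  0.124 -0.992]
 [-1.     0.007 -0.003]]
wrist lever_handle [315.3 309.4] 0.78 [499.2 203.2 106. ]
wrist lever_pivot None
[-21.9  -2.1  -8.3]
level [ 0.  -0.1 -0.4]
```

```bash
python3 -m inch '[[24,[5,-3,-8],[0,0,0]],[24,[0,0,0],[0,0,0]],[24,[0,-8.6,0.7],[-9,0,0]],[24,[0,-8.6,0.7],[-9,0,0]],[24,[0,-8.6,0.7],[-9,0,0]],[24,[0,-8.6,0.7],[-9,0,0]]]'
python3 - <<'E'
from h import *
o=get_obs(); p=o["position"]; M=R.from_quat(o["tool_rot"]).as_matrix(); print(o["time"],p.round(4),o["grip_width"],o["ft_force"].round(1)); print(M.round(3)); 
im=imaging.camera("wrist"); r=look("wrist",["lever_handle","lever_pivot","dot_red","dot_blue"])
if "lever_handle" in r: print((M.T@(r["lever_handle"][0]-p)*1000).round(1))
print("to pivot",(M.T@(np.array([.508,.1455,.106])-p)*1000).round(1))
print("level", np.degrees(M.T@np.cross(M[:,0],[0,0,-1])).round(1))
E
```

```text
time: 28.92
position: [0.4807, 0.1936, 0.0852]
tool_rot: [0.285, 0.64, -0.265, 0.663]
ft_force: [1.8, 8.0, -2.7]
grip_width: 0.0242
28.925 [0.4807 0.1936 0.0852] 0.024181750375974562 [ 1.8  8.  -2.7]
[[ 0.041  0.716  0.697]
 [ 0.013  0.697 -0.717]
 [-0.999  0.038  0.019]]
wrist lever_handle [331.9 323.3] 0.79 [478.5 196.6 106. ]
wrist lever_pivot None
wrist dot_red None
wrist dot_blue None
[-20.8   1.3  -3.3]
to pivot [-20.3 -13.2  53.9]
level [ 0.   1.1 -2.2]
```

```bash
python3 -m inch '[[24,[0,-9,-2],[-4,0.5,-1]],[24,[0,-9,-1.5],[-5,0.5,-1]]]'
python3 - <<'E'
from h import *
o=get_obs(); p=o["position"]; M=R.from_quat(o["tool_rot"]).as_matrix(); print(o["time"],p.round(4),o["grip_width"],o["ft_force"].round(1)); print(M.round(3)); 
im=imaging.camera("wrist"); cv2.imwrite("pics/w14.png",im[:,:,::-1]); r=look("wrist",["lever_handle","lever_pivot","dot_red","dot_blue"])
if "lever_handle" in r: print((M.T@(r["lever_handle"][0]-p)*1000).round(1))
print("to pivot",(M.T@(np.array([.508,.1455,.106])-p)*1000).round(1))
print("level", np.degrees(M.T@np.cross(M[:,0],[0,0,-1])).round(1))
imaging.camera("top"); look("top",["pointer_tip","dot_red","dot_blue"])
imaging.camera("side"); look("side",["pointer_tip","dot_red","dot_blue"])
E
```

```text
time: 29.42
position: [0.4675, 0.184, 0.0855]
tool_rot: [0.225, 0.668, -0.224, 0.673]
ft_force: [2.0, 4.4, -1.1]
grip_width: 0.0243
29.425 [0.4675 0.184  0.0855] 0.02427222644499638 [ 2.   4.4 -1.1]
[[ 0.008  0.601  0.799]
 [-0.001  0.799 -0.601]
 [-1.     0.004  0.006]]
wrist lever_handle [330.6 323.4] 0.66 [466. 187. 106.]
wrist lever_pivot None
wrist dot_red None
wrist dot_blue None
[-20.5   1.6  -2.9]
to pivot [-20.1  -6.3  55.6]
level [ 0.   0.4 -0.2]
top pointer_tip [311.6 217. ] 0.57 [558.8  11.2  62. ]
top dot_red [310.3 246.7] 0.96 [485.8  16.   56. ]
top dot_blue None
side pointer_tip [311.8 247.8] 0.71 [547.4  12.4  62. ]
side dot_red None
side dot_blue [308.8 250.5] 0.83 [553.9  17.3  56. ]
```

```bash
python3 -m inch '[[24,[0,-8.6,0],[-7,0,0]],[24,[0,-8.6,0],[-7.5,0,0]],[24,[0,-8.6,0],[-7.5,0,0]]]'
python3 - <<'E'
from h import *
o=get_obs(); p=o["position"]; M=R.from_quat(o["tool_rot"]).as_matrix(); print(o["time"],p.round(4),o["grip_width"],o["ft_force"].round(1)); print(M.round(3)); 
im=imaging.camera("wrist"); cv2.imwrite("pics/w15.png",im[:,:,::-1]); r=look("wrist",["lever_handle","lever_pivot","dot_red","dot_blue"])
if "lever_handle" in r: print((M.T@(r["lever_handle"][0]-p)*1000).round(1))
print("to pivot",(M.T@(np.array([.508,.1455,.106])-p)*1000).round(1))
print("level", np.degrees(M.T@np.cross(M[:,0],[0,0,-1])).round(1))
E
```

```text
time: 30.45
position: [0.455, 0.1621, 0.0853]
tool_rot: [0.089, 0.698, -0.088, 0.705]
ft_force: [1.3, 3.2, 0.3]
grip_width: 0.0237
30.45 [0.455  0.1621 0.0853] 0.023656273730968493 [1.3 3.2 0.3]
[[ 0.009  0.249  0.968]
 [ 0.001  0.968 -0.249]
 [-1.     0.003  0.008]]
wrist lever_handle [330.6 324.4] 0.65 [452.6 164.8 106. ]
wrist lever_pivot [329.8 326.1] 0.7 [453.  164.4 106. ]
wrist dot_red [ 96.4 378.4] 0.87 [480.2  18.7  56. ]
wrist dot_blue None
[-20.7   2.1  -2.7]
to pivot [-20.2  -2.8  55.7]
level [ 0.   0.5 -0.2]
```

Red is still at (480,19), so the carrier hasn't shifted. Finishing the swing.

```bash
python3 -m inch '[[24,[0,-8.6,0.3],[-9,0,0]],[24,[0,-8.6,0.5],[-9,0,0]],[24,[0,-8.6,0.5],[-5,0,0]],[24,[0,-7,0],[0,0,0]]]'
python3 - <<'E'
from h import *
o=get_obs(); p=o["position"]; M=R.from_quat(o["tool_rot"]).as_matrix(); print(o["time"],p.round(4),o["grip_width"],o["ft_force"].round(1)); print(M.round(3)); 
im=imaging.camera("wrist"); cv2.imwrite("pics/w16.png",im[:,:,::-1]); r=look("wrist",["lever_handle","dot_red","dot_blue"])
if "lever_handle" in r: print((M.T@(r["lever_handle"][0]-p)*1000).round(1))
print("to pivot",(M.T@(np.array([.508,.1455,.106])-p)*1000).round(1))
E
```

```text
time: 31.2
position: [0.4532, 0.1351, 0.0849]
tool_rot: [-0.047, 0.703, 0.054, 0.707]
ft_force: [-1.9, 35.0, 1.5]
grip_width: 0.024
31.2 [0.4532 0.1351 0.0849] 0.023962559046059005 [-1.9 35.   1.5]
[[ 0.005 -0.142  0.99 ]
 [ 0.01   0.99   0.142]
 [-1.     0.01   0.007]]
wrist lever_handle [337.  329.9] 0.9 [452.2 141.1 106. ]
wrist dot_red [103.4 301.1] 0.75 [481.5  21.3  56. ]
wrist dot_blue [ 92.7 407. ] 0.86 [553.2  12.6  56. ]
[-21.1   6.3  -0. ]
to pivot [-20.7   2.7  55.9]
```

At the stop (35 N). Backing off, opening and withdrawing to check.

```bash
python3 -m inch '[[30,[0,5,0],[0,0,0]],[40,[0,0,0],[0,0,0]],[40,[0,0,0],[0,0,0]],[40,[-25,0,0],[0,0,0]],[40,[-40,0,0],[0,0,0]],[40,[-50,0,0],[0,0,0]],[40,[-50,0,0],[0,0,0]],[40,[-10,-45,0],[0,0,0]],[40,[0,-50,0],[0,0,0]],[40,[0,-20,-20],[0,0,0]],[40,[0,0,0],[0,0,0]]]'
python3 - <<'E'
from h import *
o=get_obs(); p=o["position"]; print(o["time"],p.round(4),o["grip_width"],o["ft_force"].round(1)); 
N=list(Z)[:6]
im=imaging.camera("wrist"); cv2.imwrite("pics/w17.png",im[:,:,::-1]); r=look("wrist",N)
imaging.camera("side"); look("side",N+["oil_bottle","screwdriver","parts_bin"])
E
```

```text
time: 32.78
position: [0.4471, 0.015, 0.2641]
tool_rot: [-0.047, 0.705, 0.049, 0.706]
ft_force: [0.5, -0.4, 0.5]
grip_width: 0.0398
32.775 [0.4471 0.015  0.2641] 0.03976472163320554 [ 0.5 -0.4  0.5]
wrist knob_top [221.8 299.8] 0.58 [540.8 -65.1  92. ]
wrist lever_handle [468.3 249.1] 0.59 [456.4 144.8 106. ]
wrist lever_pivot [462.7 302.4] 0.92 [506.  152.8 106. ]
wrist pointer_tip [306.3 306.1] 0.74 [551.1  15.8  62. ]
wrist dot_red [324.8 244.9] 0.92 [485.6  25.4  56. ]
wrist dot_blue [308.3 307.1] 0.74 [554.8  18.3  56. ]
side knob_top [324.6 217.6] 0.8 [532.4 -68.   92. ]
side lever_handle [342.2 281.8] 0.65 [450.  140.4 106. ]
side lever_pivot [317.3 281.8] 0.76 [504.3 152.2 106. ]
side pointer_tip [309.8 250.1] 0.64 [550.5  21.   62. ]
side dot_red [336.9 259. ] 0.93 [481.4  30.2  56. ]
side dot_blue [311.  249.1] 0.87 [549.6  11.6  56. ]
side oil_bottle [334.4 158. ] 0.73 [ 573.  -422.5    0. ]
side screwdriver [397.4 155.2] 0.76 [ 388.3 -464.9   10. ]
side parts_bin [227.1 415.9] 0.89 [628.6 457.7   0. ]
```

Picture budget is used up, so I check numerically: colour segmentation for the dots, and one more wrist view.

```bash
python3 -m inch '[[40,[20,-20,30],[0,0,0]],[40,[0,-20,30],[0,0,0]],[40,[0,0,0],[0,0,0]]]'
cat > seg.py <<'E'
from h import *
o=get_obs(); P=imaging.camera_params("wrist"); im=imaging.camera("wrist"); print(o["time"],o["position"])
cv2.imwrite("pics/w18.png",im[:,:,::-1])
hsv=cv2.cvtColor(im,cv2.COLOR_RGB2HSV); out={}
for n,lo,hi in(("blue",100,130),("red",0,6),("yellow",22,32)):
    m=((hsv[...,0]>=lo)&(hsv[...,0]<=hi)&(hsv[...,1]>170)&(hsv[...,2]>60)).astype(np.uint8)
    k,l,s,c=cv2.connectedComponentsWithStats(m)
    for i in np.argsort(-s[1:,4])[:2]+1:
        pts=np.argwhere(l==i)[:,::-1].astype(np.float32); w=np.array([at("wrist",q,.056,P)[:2] for q in pts],np.float32)*1000
        cc,r=cv2.minEnclosingCircle(w); print(n,len(pts),c[i].round(1),"circle",np.round(cc,1),round(r,1))
for k in range(2): look("wrist",["pointer_tip","dot_red","dot_blue","lever_handle","lever_pivot"])
E
python3 seg.py
```

```text
time: 34.0
position: [0.5151, -0.0152, 0.2442]
tool_rot: [-0.049, 0.704, 0.051, 0.707]
ft_force: [-0.8, -0.2, -0.2]
grip_width: 0.0398
34.0 [ 0.51507748 -0.01517489  0.24420707]
blue 103 [345.6 252. ] circle [551.   12.7] 6.3
red 164 [369.3 179.8] circle [480.6  21.9] 6.5
yellow 150 [422.7 245. ] circle [533.1  82.2] 6.7
wrist pointer_tip [346.4 255.9] 0.83 [547.6  14.3  62. ]
wrist dot_red [367.3 180.9] 0.66 [477.1  22.4  56. ]
wrist dot_blue [347.4 254. ] 0.81 [547.3  16.1  56. ]
wrist lever_handle [534.7 176.8] 0.64 [448.5 142.9 106. ]
wrist lever_pivot [528.  241.1] 0.75 [499.7 152.9 106. ]
wrist pointer_tip [346.4 255.9] 0.83 [548.1  14.7  62. ]
wrist dot_red [367.3 180.9] 0.66 [478.1  22.3  56. ]
wrist dot_blue [347.4 254. ] 0.81 [548.6  15.9  56. ]
wrist lever_handle [534.7 176.8] 0.64 [449.6 142.6 106. ]
wrist lever_pivot [528.  241.1] 0.75 [500.6 152.5 106. ]
```

```bash
python3 seg.py
```

```text
34.55 [ 0.51239485 -0.0136473   0.24448046]
blue 105 [343.3 255. ] circle [551.3  12.6] 6.3
red 169 [366.7 183.1] circle [480.6  22.1] 6.5
yellow 153 [420.1 248.1] circle [533.7  82.2] 6.8
wrist pointer_tip [346.6 256.8] 0.77 [549.7  14.6  62. ]
wrist dot_red [366.  182.7] 0.8 [480.4  21.1  56. ]
wrist dot_blue [345.4 253.2] 0.6 [548.4  13.6  56. ]
wrist lever_handle [535.1 176.1] 0.95 [449.3 142.5 106. ]
wrist lever_pivot [346.7 254.8] 0.7 [533.    9.1 106. ]
wrist pointer_tip [346.6 256.8] 0.77 [549.7  14.5  62. ]
wrist dot_red [366.  182.7] 0.8 [480.4  21.1  56. ]
wrist dot_blue [345.4 253.2] 0.6 [548.4  13.5  56. ]
wrist lever_handle [535.1 176.1] 0.95 [449.3 142.4 106. ]
wrist lever_pivot [346.7 254.8] 0.7 [533.    9.1 106. ]
```

```bash
python3 -c "
from rig import robot
print(robot.hand_in())"
```

```text
the job is handed in; nothing more can be done
None
```

I freed the cam lever, rested the pointer on the red dot for over a second, moved to the blue dot and clamped the table there. The job was handed in at about 35 s of the 72 s allowed.

- **Freeing:** the lever was swung to about 1.5 rad, estimated from its position in the camera images.
- **Red dot:** the tip was about 1.4 mm off the dot's centre. An earlier rest of about a second was about 3 mm off, so I nudged the carrier before the final rest.
- **Blue dot:** before clamping, the carrier rested with the tip about 2 mm off centre and the lever still free.
- **Final check:** the tip was about 2.6 mm off the blue dot by colour segmentation, within the 7 mm limit. The lever was near 0 rad; I had pushed it against its stop with a 35 N peak on the tool. The arm was clear of everything.

Some readings disagreed. One other wrist view put the blue-dot error at 4.5–6 mm, and single network readings scattered by several mm, including one low-confidence blue reading while the needle covered the dot and a few wrong pivot or knob hits.

The bottle, screwdriver and bin read within 5 mm of their starting positions in the side camera. I never steered the gripper near the pointer, but contact with it was not measured directly. The last two pictures were checked by numbers only, because the viewing limit of 12 had been reached.

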